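# Feel for the bored end of a blind spacer and hold it hole up

## Task

The orange blind spacer lying on the blue-topped stand has a blind hole in one of its two ends; the other end is plugged just below the surface. Pick it up and find the hole by feel: gently try the ends on the feeler pin of the yellow gauge until the pin goes well into the hole, then take it off, turn the spacer upright with the hole facing straight up, and finish holding it still in the gripper like that, its middle more than 20 cm above the bench. Do not disturb the other things on the bench.

Things in the scene. Friction and masses are not known exactly. Their poses are not given: they have to be found in the camera images.
- spacer_mid (a point): middle of the orange spacer, a loose square plastic bar 80 mm long, 36 x 36 mm across, 100 to 190 g. Its x axis runs along the bar: the end faces lie 40 mm away along +x and -x. At the start it lies level across the stand, z up, this point 18 mm above the stand's top.
- spacer: the same spacer; origin 18 mm below its middle (at the start), same axes. In the middle of each end is a round 17 mm opening, dark inside: one is the blind hole, 23 mm deep, the other only a recess 3 to 4 mm deep with a hard plug behind it. Which of +x and -x is the hole changes from start to start and cannot be told from the pose.
- stand: fixed block with a flat blue top, 100 mm (x) x 140 mm (y), 30 mm high; origin at the middle of its underside. The spacer may be set down on it again.
- gauge: fixed gauge: dark base plate 70 (x) x 50 (y) x 12 mm and a yellow post 24 (x) x 12 (y) mm, its top 76 mm high; origin under the middle. A level round-nosed steel pin, 8 mm thick, passes through the post along the gauge's y axis 62 mm above the bench and sticks out 24 mm on each side.
- pin_left (a point): tip of the pin on the gauge's +y side; from the tip the pin runs 24 mm along the gauge's -y to the post.
- pin_right (a point): tip of the pin on the gauge's -y side; from the tip the pin runs 24 mm along the gauge's +y to the post.
- washer: bystander, loose: brass washer, 24 mm across, 6 mm thick, lying on the stand near its +x, +y corner; origin under its middle. Leave it alone.
- screwdriver: bystander, loose: screwdriver, about 180 mm long, lying on the bench between the stand and the gauge; origin under its middle. Leave it alone.
- screw_jar: bystander, loose: small glass jar, 48 mm across, 50 mm high; origin under its middle. Leave it alone.
- spool: bystander, loose: grey reel, 56 mm across, 40 mm high; origin under its middle. Leave it alone.
- perfboard: bystander, loose: green circuit board, 50 x 130 mm, 18 mm high with its parts; origin under its middle. Leave it alone.
- connector_box: bystander, loose: black box with a red and a blue socket, 60 x 80 mm, 52 mm high; origin under its middle. Leave it alone.
- parts_dish: bystander, loose: green open dish, 70 x 90 mm, 22 mm high; origin under its middle. Leave it alone.
There are look-alikes about, which are no part of the job. Of the things that look like the stand, the middle-sized one is meant.

How it is judged:
By the outcome, as a careful person would: the job done as asked, in the order asked, and still so for the second after the job is handed in, while the arm keeps its last pose, push and grip.
It also fails if it takes over 72 s, if anything falls off the work surface, if the arm or the gripper's body presses on something with over 40 N, if the wrist force passes 120 N, or if a joint passes its speed limit or range.

## Robot

A 6-joint arm with a two-finger parallel gripper is mounted at the origin on the work surface. World frame = base frame: x ahead of the robot, y to its left, z up, the work surface at z = 0. Lengths are in m, angles in rad, forces in N, time in s.
With the tool pointing down it reaches from about 0.4 to 0.825 m from the base axis. Payload 7 kg.
Tool frame: the origin (TCP) lies at the very end of the fingers, on their centre line; the grasp point (between the pads) lies 19 mm behind it (ctrl.tcp_to_grasp is the distance from the TCP to the grasp point, in m); z points along the fingers, y is the direction in which the jaws open and shut (so a half turn about z gives the same grasp; the last joint's range is limited). The gripper opens to 88 mm and grips with 3 to 60 N. Pads are 19 mm wide; open, the fingers measure 130 mm over their backs; the gripper's body (78 mm by 193 mm) begins 47 mm behind the grasp point.
Start: joints at [1.604, 0.359, 0.012, 0, -1.224, -0.288], TCP at [0.17, 0.653, 0.227] pointing down, gripper open.
Joint ranges: [-3.07, 3.07], [-1.43, 2.12], [-1.02, 1.25], [-3.03, 1.67], [-3.05, -0], [-3.03, 3.03]. Speed limits (rad/s): [2.39, 2.39, 3.01, 3.14, 3.14, 3.14].

## Interface

Orientations are given as a 3x3 rotation matrix whose columns are the frame's x, y, z axes.
In Python, from bench import ctrl, camera, close_job gives the robot as it stands.
- The arm moves only by the tool arm_command, never from a script. Its argument "rows" is a list of rows, each a list of 7 numbers: the turn, a rotation vector about the tool's x, y, z in degrees, then the shift along the tool's x, y, z in mm, then the closure, from -1 (fully open) to 1 (shut). In form: [[ax, ay, az, tx, ty, tz, jaw], ...]. A call has exactly 8 rows; each row is the pose to reach, as a shift and turn from the pose commanded when the call began, along the tool's axes at that moment; what a row does not reach only later rows make up. A row lasts 1/8 s, in which the tool goes at most 62.5 mm and 10.7 degrees, less where a joint would pass 70% of its speed; a pose out of reach is approached as far as the arm can. A call with a gripper value outside its range is refused whole. The fingers move at their own pace and stop on an object; "grip_force" is the grip in N (left out, the last holds). Time passes only in rows, so rows that repeat a pose let the fingers close, or fill a call up. It gives the time, the measured TCP pose, the force and the opening at its end, in the units of the state.
- ctrl.state(): the state, without advancing time (a new reading comes with each control period).
- camera(name): name is "scene" or "side" or "wrist"; returns a dict with "image" (400x640x3 uint8, blue, green, red), "mtx" (3x3 intrinsics, pixels), "dist_coeffs" ([k1, k2, p1, p2, k3] as OpenCV has them; the pictures are not rectified), "T" (4x4, takes a point from camera to world coordinates); the wrist camera has in their place "tool_from_camera" (4x4, takes a point from camera to tool coordinates, whose origin is the TCP and whose axes are the flange's). Camera axes: x right, y down, z forward; pixel columns grow to the right and rows downward; lengths in m; the calibration is good to about 2 mm. A picture is of the moment at which its call begins: read the wrist's pose just before it. There is no depth.
- close_job(): hands the job in, once; it reports no verdict.
The state is a dict: "clock": time; "joint_positions": joint angles; "joint_velocities": joint speeds; "joint_torque": joint torques, N m; "tcp_pos": TCP position; "tcp_rot": TCP orientation; "wrist_force": force on the tool from outside, world axes, zero at the start; "ft_torque": the same for the moment, N m; "opening": opening from 0.0 (shut) to 1.0 (fully open).
Only numpy, scipy, OpenCV 4.12 (cv2) and the standard library are available. Lean on these libraries where they do the work, as an engineer would, in place of code of your own. Each camera call takes 0.05 s, during which the arm holds its last target.

## Working session

There is one attempt and no reset: what is moved stays moved. The work goes in short steps, Python scripts to look and compute and a tool call to move; the robot and the scene stay as the last step left them, time stands still between calls to the robot, and variables do not carry over. Pictures are saved under pics/ and viewed, and the job is handed in when it is done.

Besides the shell and the picture viewer there is one more tool, called after "Emit:" as a command line: name --pt "numbers of a row" for each row, then --argument value for the rest. arm_command: Moves the arm, as the interface text tells. Its arguments: {"type":"object","properties":{"rows":{"type":"array"},"grip_force":{"type":"number"}},"required":["rows"]}

```bash
ls; mkdir -p pics
cat > h.py <<'E'
import numpy as np, cv2
from bench import ctrl, camera, close_job
def snap(n,f):
    s=ctrl.state(); c=camera(n); cv2.imwrite('pics/'+f,c['image'])
    if 'T' in c: T=np.array(c['T'])
    else:
        W=np.eye(4);W[:3,:3]=s['tcp_rot'];W[:3,3]=s['tcp_pos'];T=W@np.array(c['tool_from_camera'])
    np.savez('pics/'+f+'.npz',K=c['mtx'],d=c['dist_coeffs'],T=T); return c
def ray(f,px):
    z=np.load('pics/'+f+'.npz');p=cv2.undistortPoints(np.array(px,float).reshape(-1,1,2),z['K'],z['d']).reshape(-1,2)
    T=z['T'];D=np.c_[p,np.ones(len(p))]@T[:3,:3].T
    return T[:3,3],D
def onz(f,px,h):
    o,D=ray(f,px); return o+D*((np.broadcast_to(h,len(D))-o[2])/D[:,2])[:,None]
def proj(f,P):
    z=np.load('pics/'+f+'.npz');M=np.linalg.inv(z['T']);r,_=cv2.Rodrigues(M[:3,:3])
    return cv2.projectPoints(np.array(P,float),r,M[:3,3],z['K'],z['d'])[0].reshape(-1,2)
def tri(f1,p1,f2,p2):
    o1,D1=ray(f1,[p1]);o2,D2=ray(f2,[p2]);A=np.c_[D1[0],-D2[0]];s=np.linalg.lstsq(A,o2-o1,rcond=None)[0]
    a=o1+D1[0]*s[0];b=o2+D2[0]*s[1];return (a+b)/2,np.linalg.norm(a-b)
def crop(f,x,y,w,h,out,k=None):
    im=cv2.imread('pics/'+f)[y:y+h,x:x+w];k=k or min(800//w,600//h);cv2.imwrite('pics/'+out,cv2.resize(im,None,fx=k,fy=k,interpolation=cv2.INTER_CUBIC))
E
python3 - <<'E'
from h import *
for n in ['scene','side','wrist']:
    snap(n,n+'0.png')
np.set_printoptions(precision=4,suppress=True)
print(ctrl.state(),ctrl.tcp_to_grasp)
for n in ['scene','side','wrist']: print(np.load(f'pics/{n}0.png.npz')['T'])
E
```

```text
pics
{'clock': 0.15, 'joint_positions': array([ 1.6041,  0.3592,  0.0113, -0.0002, -1.2241, -0.2881]), 'joint_velocities': array([ 0.0008, -0.0005,  0.0035,  0.0018,  0.0009,  0.001 ]), 'joint_torque': array([ -0.001 , -58.3277,  29.329 ,   7.0011,   0.0088,  -0.0001]), 'tcp_pos': array([0.1701, 0.6528, 0.2258]), 'tcp_rot': array([[ 0.9677, -0.2521, -0.0002],
       [-0.2521, -0.9677, -0.0012],
       [ 0.0001,  0.0013, -1.    ]]), 'wrist_force': array([-0.1986,  0.1302, -0.2696]), 'ft_torque': array([ 0.0221, -0.0448, -0.0121]), 'opening': 1.0004053029052586} 0.0188
[[-0.1313  0.6421 -0.7553  1.4005]
 [ 0.9913  0.0895 -0.0963  0.1096]
 [ 0.0058 -0.7613 -0.6483  0.8335]
 [ 0.      0.      0.      1.    ]]
[[-0.9994 -0.0322  0.015   0.4426]
 [-0.0322  0.6409 -0.7669  1.0882]
 [ 0.0151 -0.7669 -0.6415  0.9887]
 [ 0.      0.      0.      1.    ]]
[[-0.2537 -0.9226 -0.2906  0.2487]
 [-0.9673  0.2425  0.0745  0.6319]
 [ 0.0017  0.3    -0.9539  0.3833]
 [ 0.      0.      0.      1.    ]]
```

View pics/scene0.png

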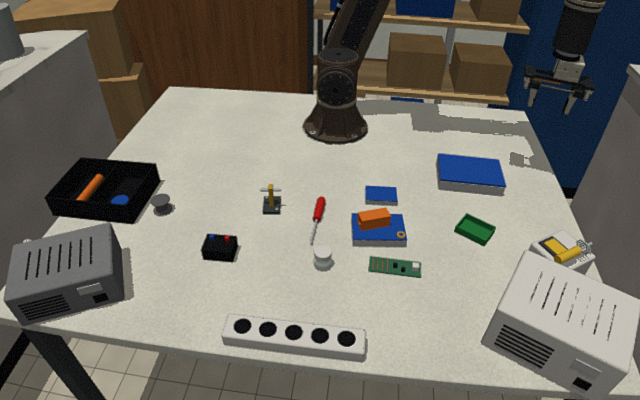

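View pics/side0.png

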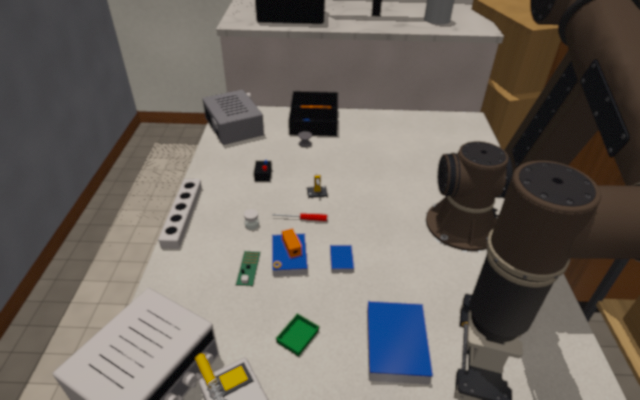

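View pics/wrist0.png

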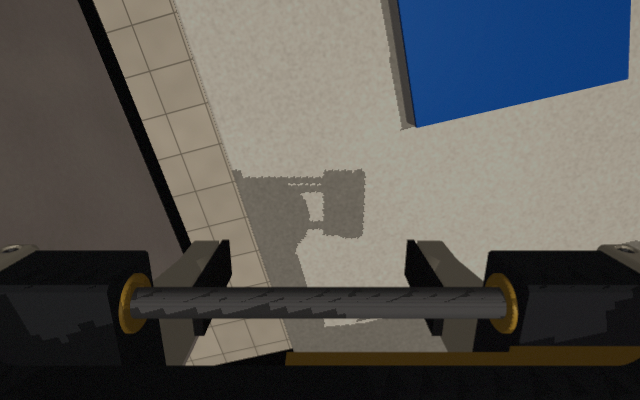

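Three blue-topped blocks show in scene: small (381,195), middle (378,230) carrying the orange bar and washer, and large (470,173). The middle-sized one holds the spacer, as described. The orange cylinder in the black tray (90,187) and the yellow tool at (570,250) are look-alikes. The gauge is at (271,200). I'll check enlarged crops next.

Run:
```python
from h import *
crop('scene0.png',340,180,80,80,'c1.png',7)
crop('scene0.png',245,175,60,50,'c2.png',12)
crop('side0.png',260,220,60,60,'c3.png',10)
crop('side0.png',290,165,60,45,'c4.png',12)
```

```text
(no output)
```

View pics/c1.png

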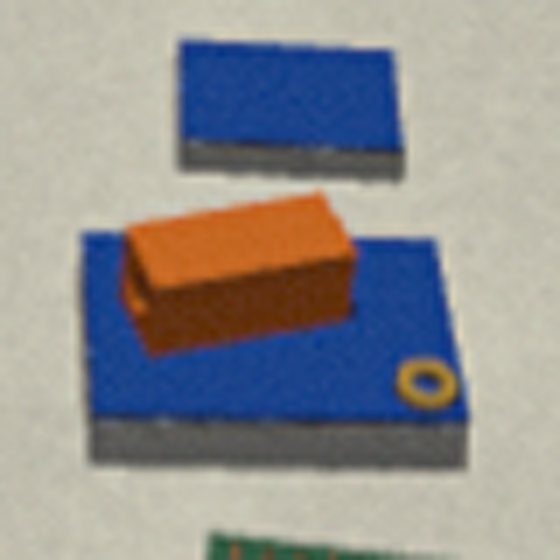

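View pics/c2.png

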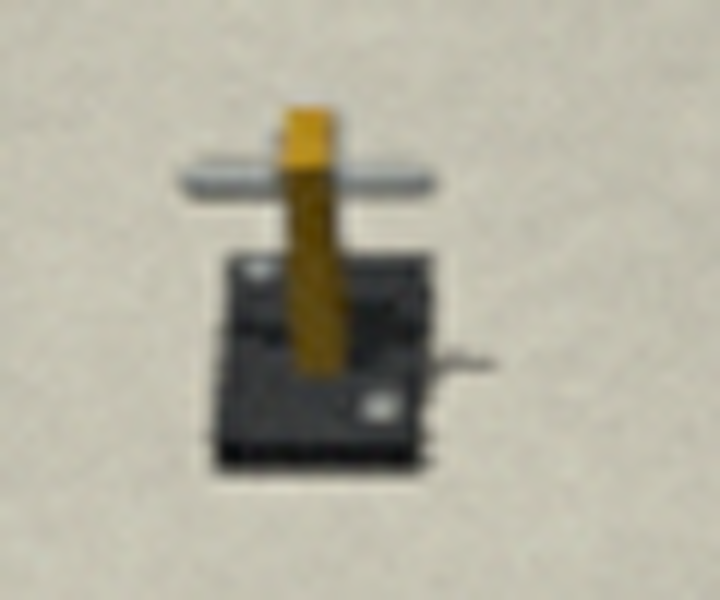

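View pics/c3.png

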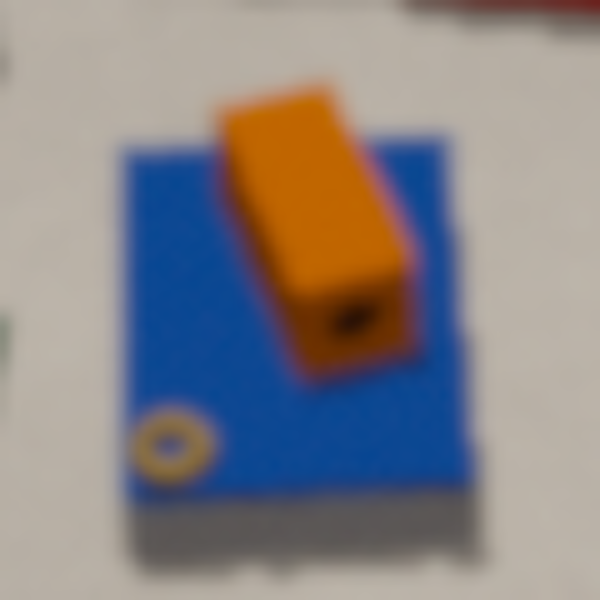

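View pics/c4.png

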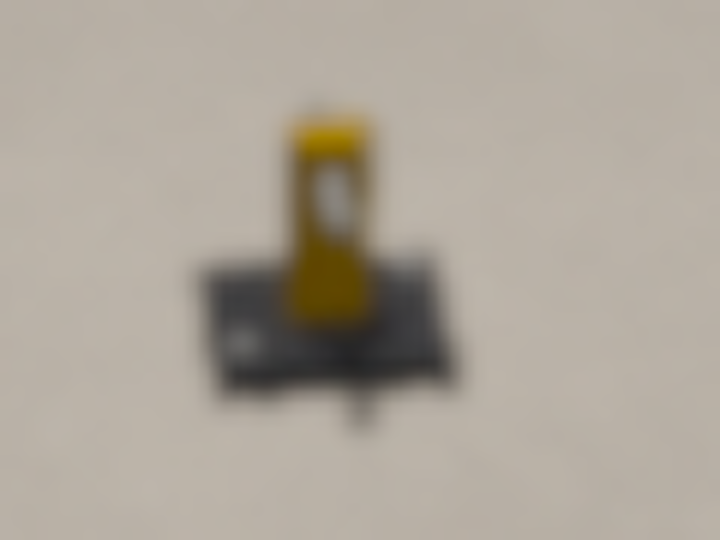

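Run:
```python
from h import *
np.set_printoptions(precision=4,suppress=True)
def U(l,k,x,y): return (np.array(l)+.5)/k-.5+[x,y]
P=onz('scene0.png',U([(127,228),(322,193),(354,256),(153,292)],7,340,180),.066);print('spacer',P,P.mean(0))
e=np.roll(P,-1,0)-P;print(np.linalg.norm(e,axis=1),np.degrees(np.arctan2(e[:,1],e[:,0])))
P=onz('side0.png',U([(220,110),(330,85),(410,260),(290,290)],10,260,220),.066);print('side',P,P.mean(0))
e=np.roll(P,-1,0)-P;print(np.linalg.norm(e,axis=1),np.degrees(np.arctan2(e[:,1],e[:,0])))
P=onz('scene0.png',U([(82,232),(435,238),(467,420),(88,420)],7,340,180),.03);print('stand',P,P.mean(0))
P=onz('scene0.png',U([(180,183),(435,183)],12,245,175),.062);print('pin',P,np.linalg.norm(P[0]-P[1]))
P=onz('scene0.png',U([(285,108),(331,108),(331,166),(283,166)],12,245,175),.076);print('post',P,P.mean(0))
P=onz('scene0.png',U([(234,254),(432,256),(420,450),(215,447)],12,245,175),.012);print('base',P,P.mean(0))
P=onz('side0.png',U([(293,122),(370,124),(370,150),(293,150)],12,290,165),.076);print('postside',P,P.mean(0))
P=onz('side0.png',U([(200,268),(435,262),(455,370),(220,378)],12,290,165),.012);print('baseside',P,P.mean(0))
P=onz('scene0.png',[(320,198),(313,242),(270,185)],.02);print('screwdriver',P)
```

```text
spacer [[0.535  0.1104 0.066 ]
 [0.5047 0.1833 0.066 ]
 [0.539  0.1956 0.066 ]
 [0.569  0.122  0.066 ]] [0.5369 0.1528 0.066 ]
[0.0789 0.0365 0.0794 0.0359] [ 112.5772   19.7269  -67.86   -161.1657]
side [[0.564  0.1221 0.066 ]
 [0.5327 0.1099 0.066 ]
 [0.5048 0.1807 0.066 ]
 [0.5377 0.194  0.066 ]] [0.5348 0.1517 0.066 ]
[0.0336 0.0761 0.0355 0.0766] [-158.7477  111.4708   22.0466  -69.9207]
stand [[0.4992 0.093  0.03  ]
 [0.4837 0.2315 0.03  ]
 [0.5836 0.2417 0.03  ]
 [0.6023 0.1026 0.03  ]] [0.5422 0.1672 0.03  ]
pin [[ 0.4743 -0.1683  0.062 ]
 [ 0.4661 -0.1092  0.062 ]] 0.05974279892423779
post [[ 0.4604 -0.1453  0.076 ]
 [ 0.459  -0.1347  0.076 ]
 [ 0.4802 -0.1302  0.076 ]
 [ 0.4817 -0.1412  0.076 ]] [ 0.4703 -0.1378  0.076 ]
base [[ 0.4395 -0.1669  0.012 ]
 [ 0.4336 -0.1186  0.012 ]
 [ 0.504  -0.1077  0.012 ]
 [ 0.5096 -0.1556  0.012 ]] [ 0.4717 -0.1372  0.012 ]
postside [[ 0.4792 -0.1432  0.076 ]
 [ 0.4577 -0.1434  0.076 ]
 [ 0.4573 -0.1313  0.076 ]
 [ 0.4787 -0.1302  0.076 ]] [ 0.4682 -0.137   0.076 ]
baseside [[ 0.506  -0.1574  0.012 ]
 [ 0.4381 -0.1637  0.012 ]
 [ 0.4316 -0.1144  0.012 ]
 [ 0.4978 -0.1074  0.012 ]] [ 0.4683 -0.1357  0.012 ]
screwdriver [[ 0.4367 -0.0015  0.02  ]
 [ 0.615   0.0026  0.02  ]
 [ 0.3972 -0.1576  0.02  ]]
```

```bash
cat >> h.py <<'E'
from scipy.spatial.transform import Rotation as R
np.set_printoptions(precision=4,suppress=True)
def down(yaw):
    y=np.radians(yaw);x=np.array([np.cos(y),np.sin(y),0]);z=np.array([0,0,-1.]);return np.c_[x,np.cross(z,x),z]
def go(p,Rt,R0=None,p0=None):
    s=ctrl.state();R0=np.array(s['tcp_rot']) if R0 is None else R0;p0=s['tcp_pos'] if p0 is None else p0
    print('turn',R.from_matrix(R0.T@Rt).as_rotvec(degrees=True),'shift',R0.T@(np.array(p)-p0)*1000)
E
python3 - <<'E'
from h import *
go([.536,.152,.18],down(-68.5),down(-14.6))
print(onz('scene0.png',[(401.1,234.7)],.036), onz('scene0.png',[(219,247),(322,258),(161,204)],.03),ctrl.state()['tcp_rot'])
E
```

```text
turn [ 0.   0.  53.9] shift [480.3494 392.4404  45.8483]
[[0.5736 0.2277 0.036 ]] [[ 0.6755 -0.2294  0.03  ]
 [ 0.676   0.0334  0.03  ]
 [ 0.5371 -0.4441  0.03  ]] [[ 0.9677 -0.2521 -0.0002]
 [-0.2521 -0.9677 -0.0012]
 [ 0.0001  0.0013 -1.    ]]
```

Emit:
arm_command --pt "0 0 7 50 41 0 -1" --pt "0 0 14 100 82 0 -1" --pt "0 0 21 150 123 0 -1" --pt "0 0 27 200 163 0 -1" --pt "0 0 34 250 204 0 -1" --pt "0 0 41 300 245 0 -1" --pt "0 0 47 350 286 0 -1" --pt "0 0 53.9 400 327 0 -1"

```text
clock: 1.15
tcp_pos: [0.4658, 0.2476, 0.2267]
tcp_rot: [[0.363, -0.932, 0.0], [-0.932, -0.363, 0.0], [-0.0, -0.0, -1.0]]
wrist_force: [1.4, 1.2, -0.1]
opening: 1.003
```

Run:
```python
from h import *
print(ctrl.state()['clock'],ctrl.state()['tcp_pos'],ctrl.state()['tcp_rot'])
go([.536,.152,.18],down(-68.5))
```

```text
1.15 [0.4658 0.2476 0.2267] [[ 0.3634 -0.9316  0.0002]
 [-0.9316 -0.3634  0.0003]
 [-0.0002 -0.0003 -1.    ]]
turn [-0.0187  0.0102 -0.1899] shift [114.5815 -30.6571  46.6959]
```

Emit:
arm_command --pt "0 0 0 20 -8 0 -1" --pt "0 0 0 40 -16 0 -1" --pt "0 0 0 55 -24 0 -1" --pt "0 0 0 65 -30 0 -1" --pt "0 0 0 75 -31 0 -0.6" --pt "0 0 0 75 -31 0 -0.4" --pt "0 0 0 75 -31 0 -0.4" --pt "0 0 0 75 -31 0 -0.4"

```text
clock: 2.15
tcp_pos: [0.5211, 0.1913, 0.2267]
tcp_rot: [[0.367, -0.93, 0.0], [-0.93, -0.367, 0.0], [-0.0, -0.0, -1.0]]
wrist_force: [0.3, -0.0, 1.1]
opening: 0.704
```

Run:
```python
from h import *
snap('wrist','w1.png');print(ctrl.state()['opening'],ctrl.state()['tcp_pos'])
```

```text
0.701389645160216 [0.5212 0.1913 0.2267]
```

View pics/w1.png

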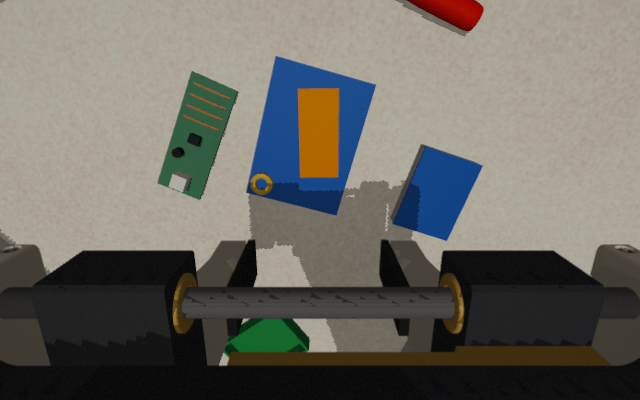

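The wrist view shows the orange bar at (298–339, 88–178) on the blue stand, with the washer at (261,184) well to the side and the smaller blue block at (440,190).

Run:
```python
from h import *
P=onz('w1.png',[(297.5,88),(339,88),(338.5,177),(300,178)],.066);print(P,P.mean(0))
e=np.roll(P,-1,0)-P;print(np.linalg.norm(e,axis=1),np.degrees(np.arctan2(e[:,1],e[:,0])))
c=cv2.imread('pics/w1.png')[60:200,270:360].astype(int)
m=((c[...,2]>150)&(c[...,0]<60)).astype(np.uint8);cs=cv2.findContours(m,cv2.RETR_EXTERNAL,2)[0];k=max(cs,key=cv2.contourArea);r=cv2.minAreaRect(k);b=cv2.boxPoints(r)+[270,60];print(b)
P=onz('w1.png',b,.066);print(P,P.mean(0));e=np.roll(P,-1,0)-P;print(np.linalg.norm(e,axis=1),np.degrees(np.arctan2(e[:,1],e[:,0])))
crop('w1.png',240,40,150,190,'c5.png',3)
```

```text
[[0.5667 0.122  0.066 ]
 [0.5331 0.1088 0.066 ]
 [0.503  0.1828 0.066 ]
 [0.5363 0.1969 0.066 ]] [0.5348 0.1526 0.066 ]
[0.0362 0.0799 0.0362 0.0808] [-158.5562  112.1585   22.972   -67.8877]
[[298.  88.]
 [338.  88.]
 [338. 176.]
 [298. 176.]]
[[0.5663 0.1219 0.066 ]
 [0.5339 0.1091 0.066 ]
 [0.5038 0.1821 0.066 ]
 [0.5387 0.1958 0.066 ]] [0.5357 0.1522 0.066 ]
[0.0349 0.0789 0.0376 0.0789] [-158.5562  112.4462   21.439   -69.5303]
```

View pics/c5.png

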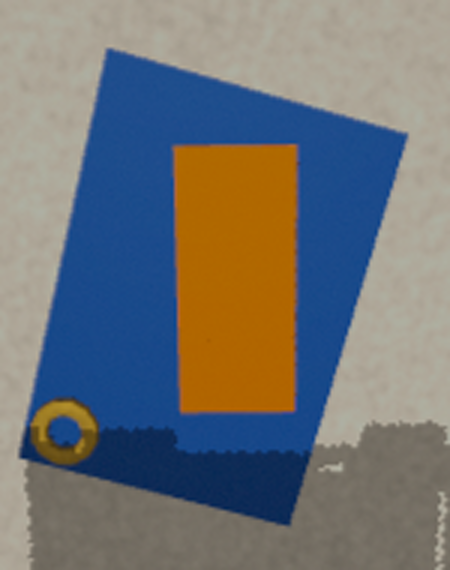

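Run:
```python
from h import *
go([.535,.1525,.034],down(-68),down(-68.46))
```

```text
turn [ 0.    0.   -0.46] shift [ 41.1859   1.3754 192.6927]
```

Emit:
arm_command --pt "0 0 0 15 0.5 20 -0.4" --pt "0 0 -0.5 30 1 50 -0.4" --pt "0 0 -0.5 41 1.4 85 -0.4" --pt "0 0 -0.5 41 1.4 120 -0.4" --pt "0 0 -0.5 41 1.4 150 -0.4" --pt "0 0 -0.5 41 1.4 162 -0.4" --pt "0 0 -0.5 41 1.4 165 -0.4" --pt "0 0 -0.5 41 1.4 165 -0.4"

```text
clock: 3.2
tcp_pos: [0.5356, 0.1528, 0.0625]
tcp_rot: [[0.375, -0.927, 0.001], [-0.927, -0.375, 0.001], [-0.0, -0.001, -1.0]]
wrist_force: [0.3, -0.5, -0.5]
opening: 0.701
```

Run:
```python
from h import *
go([.535,.1525,.034],down(-68));print(ctrl.state()['wrist_force'],ctrl.state()['opening'])
snap('scene','s2.png');crop('scene',0,0,1,1,'x.png') if 0 else crop('s2.png',330,160,100,90,'c6.png',6)
```

```text
turn [-0.0778  0.0067  0.0262] shift [ 0.0168  0.7442 28.4733]
[ 0.3157 -0.4853 -0.4572] 0.7008123710195053
```

View pics/c6.png

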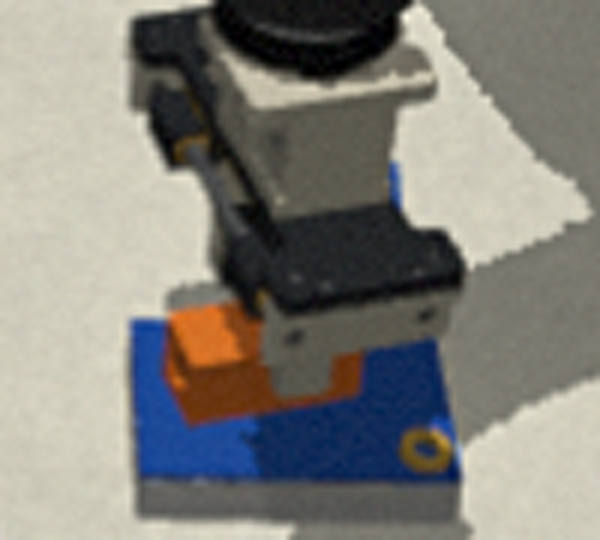

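The fingers straddle the bar. Next I descend and close.

Emit:
arm_command --pt "0 0 0 0 0.7 15 -0.4" --pt "0 0 0 0 0.7 26 -0.4" --pt "0 0 0 0 0.7 28 -0.4" --pt "0 0 0 0 0.7 28 -0.4" --pt "0 0 0 0 0.7 28 -0.1" --pt "0 0 0 0 0.7 28 0.2" --pt "0 0 0 0 0.7 28 0.6" --pt "0 0 0 0 0.7 28 1" --grip_force 30

```text
clock: 4.25
tcp_pos: [0.5347, 0.1522, 0.0338]
tcp_rot: [[0.375, -0.927, 0.001], [-0.927, -0.375, 0.0], [-0.0, -0.001, -1.0]]
wrist_force: [-0.2, 0.6, 1.0]
opening: 0.407
```

Emit:
arm_command --pt "0 0 0 0 0 0 1" --pt "0 0 0 0 0 0 1" --pt "0 0 0 0 0 0 1" --pt "0 0 0 0 0 0 1" --pt "0 0 0 0 0 -3 1" --pt "0 0 0 0 0 -10 1" --pt "0 0 0 0 0 -25 1" --pt "0 0 0 0 0 -40 1"

```text
clock: 5.25
tcp_pos: [0.5345, 0.1521, 0.0748]
tcp_rot: [[0.375, -0.927, 0.0], [-0.927, -0.375, 0.0], [-0.0, -0.0, -1.0]]
wrist_force: [0.2, 0.2, -1.0]
opening: 0.412
```

Run:
```python
from h import *
s=ctrl.state();print(s['opening'],s['tcp_pos'],s['tcp_rot'],s['wrist_force'])
snap('scene','s3.png');crop('s3.png',330,160,100,90,'c7.png',6)
snap('wrist','w3.png')
```

```text
0.4118075020508023 [0.5345 0.1521 0.0748] [[ 0.3747 -0.9272  0.0003]
 [-0.9272 -0.3747  0.0001]
 [-0.     -0.0003 -1.    ]] [ 0.1555  0.2151 -1.0046]
```

View pics/c7.png

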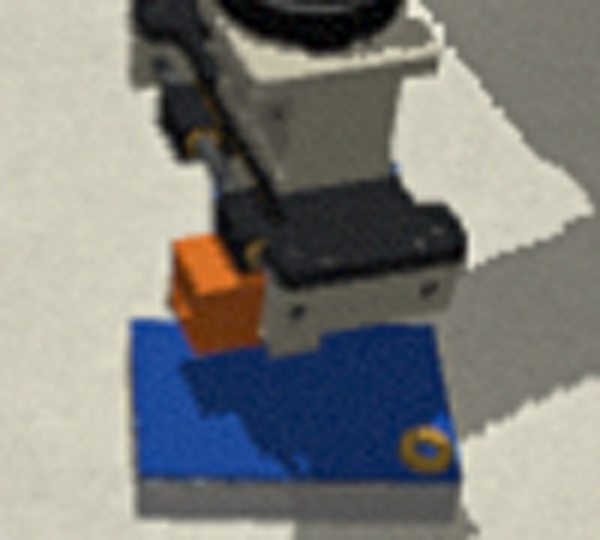

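View pics/w3.png

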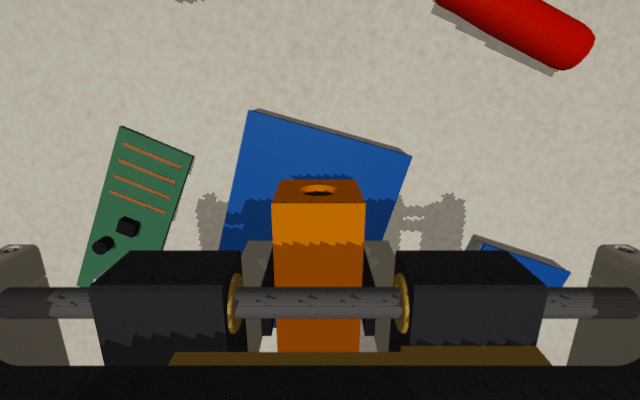

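Run:
```python
from h import *
s=ctrl.state();p=np.array(s['tcp_pos'])+[0,0,.0142];Rt=np.array(s['tcp_rot'])
C=np.array([[40,18,-18],[40,-18,-18],[40,18,18],[40,-18,18]])/1000
for pit in (-4,-2,0,2,4):
    W=p+C@(Rt@R.from_euler('y',pit,degrees=True).as_matrix()).T
    print(pit,proj('w3.png',W).round(1).tolist(),proj('s3.png',W).round(1).tolist())
crop('w3.png',250,160,130,130,'c8.png',4)
```

```text
-4 [[362.7, 197.3], [270.0, 197.4], [353.4, 180.0], [279.8, 180.1]] [[357.8, 200.5], [362.3, 209.5], [357.8, 210.8], [362.2, 219.8]]
-2 [[363.1, 199.7], [269.6, 199.9], [353.7, 179.3], [279.4, 179.5]] [[358.0, 200.1], [362.6, 209.0], [357.5, 210.5], [362.0, 219.5]]
0 [[363.5, 202.4], [269.2, 202.5], [354.0, 178.8], [279.1, 178.9]] [[358.3, 199.6], [362.9, 208.5], [357.3, 210.1], [361.8, 219.1]]
2 [[363.9, 205.2], [268.8, 205.3], [354.4, 178.3], [278.7, 178.4]] [[358.5, 199.2], [363.1, 208.1], [357.2, 209.8], [361.6, 218.7]]
4 [[364.3, 208.1], [268.4, 208.3], [354.7, 177.9], [278.4, 178.0]] [[358.8, 198.7], [363.4, 207.6], [357.0, 209.4], [361.5, 218.4]]
```

View pics/c8.png

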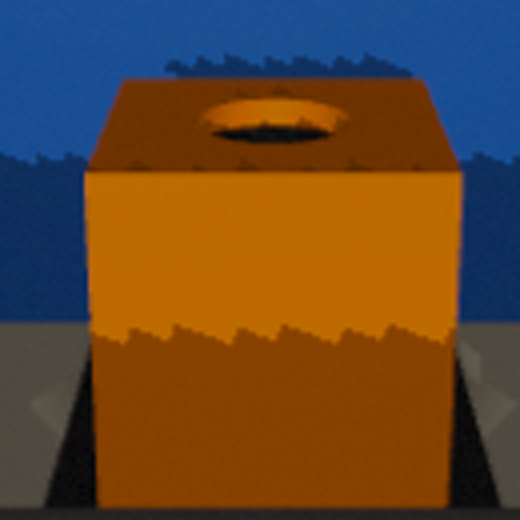

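Run:
```python
from h import *
go([.458,-.047,.21],down(-82))
```

```text
turn [-0.2214  0.0588 14.0216] shift [ 155.9822  146.4387 -134.601 ]
```

Emit:
arm_command --pt "0 0 0 0 0 -40 1" --pt "0 0 0 10 10 -80 1" --pt "0 0 3 35 33 -115 1" --pt "0 0 6 65 61 -135 1" --pt "0 0 9 95 89 -135 1" --pt "0 0 12 125 117 -135 1" --pt "0 0 14 145 136 -135 1" --pt "0 0 14 156 146.4 -135 1"

```text
clock: 6.35
tcp_pos: [0.4564, -0.0485, 0.2087]
tcp_rot: [[0.138, -0.99, 0.0], [-0.99, -0.138, 0.0], [-0.0, -0.0, -1.0]]
wrist_force: [-0.4, -0.2, -1.8]
opening: 0.409
```

Emit:
arm_command --pt "0 0 0 0 0 0 1" --pt "0 0 0 0 0 0 1" --pt "0 0 0 0 0 0 1" --pt "0 0 0 0 0 0 1" --pt "0 0 0 0 0 0 1" --pt "0 0 0 0 0 0 1" --pt "0 0 0 0 0 0 1" --pt "0 0 0 0 0 0 1"

```text
clock: 7.35
tcp_pos: [0.4571, -0.0474, 0.2086]
tcp_rot: [[0.139, -0.99, 0.0], [-0.99, -0.139, -0.0], [0.0, -0.0, -1.0]]
wrist_force: [-0.4, -0.2, -1.4]
opening: 0.406
```

Run:
```python
from h import *
s=ctrl.state();print(s['opening'],s['tcp_pos'],s['tcp_rot'],s['wrist_force'],s['ft_torque'],s['joint_positions'])
snap('wrist','w4.png')
```

```text
0.40618160944052073 [ 0.4571 -0.0474  0.2086] [[ 0.1392 -0.9903  0.0001]
 [-0.9903 -0.1392 -0.    ]
 [ 0.     -0.     -1.    ]] [-0.3867 -0.1591 -1.3682] [ 0.0554 -0.0565 -0.0083] [ 0.3271  0.0103 -0.4688  0.     -1.0916 -0.1875]
```

View pics/w4.png

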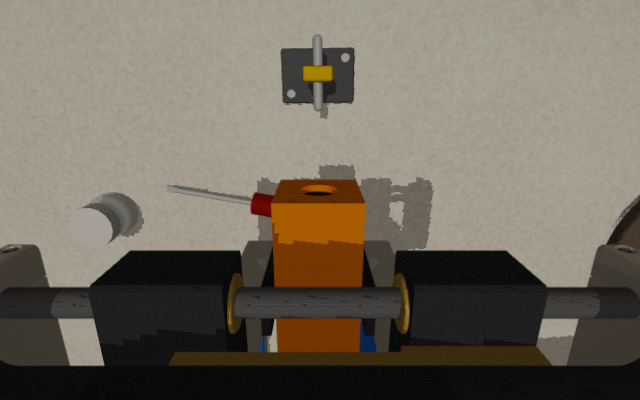

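Run:
```python
from h import *
crop('w4.png',268,25,100,100,'c9.png',6)
```

```text
(no output)
```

View pics/c9.png

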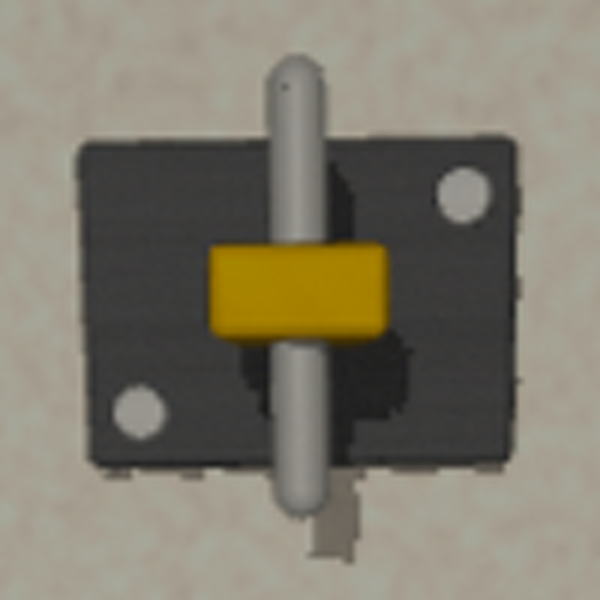

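Run:
```python
from h import *
def U(l,k,x,y): return (np.array(l)+.5)/k-.5+[x,y]
z=np.load('pics/w4.png.npz');print(z['T'][:3,3])
P=onz('w4.png',U([(301,516),(296,54)],6,268,25),.062);print('pin',P,P.mean(0),np.linalg.norm(P[0]-P[1]),np.degrees(np.arctan2(*(P[1]-P[0])[[1,0]])))
P=onz('w4.png',U([(209,245),(387,245),(387,334),(210,334)],6,268,25),.076);print('post',P.mean(0),np.linalg.norm(np.roll(P,-1,0)-P,axis=1))
P=onz('w4.png',U([(78,143),(515,136),(513,465),(88,466)],6,268,25),.012);print('base',P,P.mean(0));e=np.roll(P,-1,0)-P;print(np.linalg.norm(e,axis=1),np.degrees(np.arctan2(e[:,1],e[:,0])))
```

```text
[ 0.4682 -0.1287  0.3661]
pin [[ 0.4654 -0.11    0.062 ]
 [ 0.4743 -0.169   0.062 ]] [ 0.4698 -0.1395  0.062 ] 0.05967403879631394 -81.44951563315423
post [ 0.4699 -0.1393  0.076 ] [0.0231 0.011  0.0233 0.011 ]
base [[ 0.5073 -0.1583  0.012 ]
 [ 0.4398 -0.1687  0.012 ]
 [ 0.4317 -0.1197  0.012 ]
 [ 0.5005 -0.11    0.012 ]] [ 0.4698 -0.1392  0.012 ]
[0.0684 0.0497 0.0695 0.0488] [-171.2383   99.3009    8.0402  -82.0075]
```

Run:
```python
from h import *
D=down(-81.5);u=D[:,0]
L=np.array([.4656,-.1095,.062]);m=L-u*.060;t=m+[0,0,-.0142]-D[:,1]*.0005
print(t);go(t,D)
print(onz('w4.png',[(262,205)],.02))
```

```text
[ 0.4572 -0.0501  0.0478]
turn [-0.004  -0.002  -0.4986] shift [  2.5964   0.2807 160.7869]
[[ 0.5097 -0.004   0.02  ]]
```

Emit:
arm_command --pt "0 0 -0.5 2.6 0.3 30 1" --pt "0 0 -0.5 2.6 0.3 65 1" --pt "0 0 -0.5 2.6 0.3 100 1" --pt "0 0 -0.5 2.6 0.3 130 1" --pt "0 0 -0.5 2.6 0.3 148 1" --pt "0 0 -0.5 2.6 0.3 157 1" --pt "0 0 -0.5 2.6 0.3 161 1" --pt "0 0 -0.5 2.6 0.3 161 1"

```text
clock: 8.4
tcp_pos: [0.4575, -0.05, 0.0479]
tcp_rot: [[0.148, -0.989, 0.001], [-0.989, -0.148, 0.0], [0.0, -0.001, -1.0]]
wrist_force: [-0.1, 0.1, -1.3]
opening: 0.408
```

Run:
```python
from h import *
s=ctrl.state();print(s['tcp_pos'],s['wrist_force'],s['opening'])
D=down(-81.5);go([ 0.4572,-0.0501,0.0478],D)
snap('wrist','w5.png');snap('scene','s5.png');snap('side','d5.png')
crop('s5.png',240,150,100,75,'c10.png',8);crop('d5.png',270,140,100,75,'c11.png',8)
```

```text
[ 0.4575 -0.05    0.0479] [-0.1041  0.0645 -1.2898] 0.4083596286909399
turn [-0.0296 -0.0013  0.0064] shift [0.0464 0.3218 0.0968]
```

View pics/w5.png

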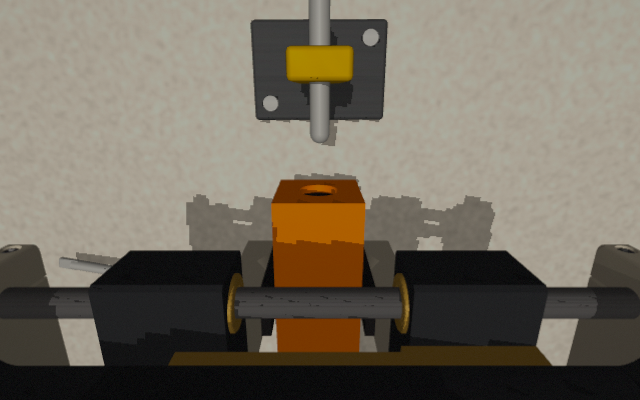

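View pics/c10.png

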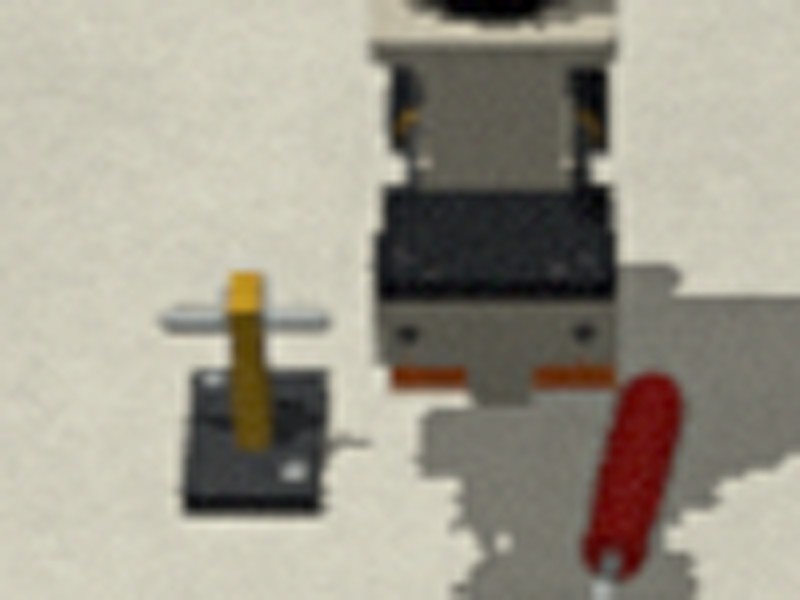

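View pics/c11.png

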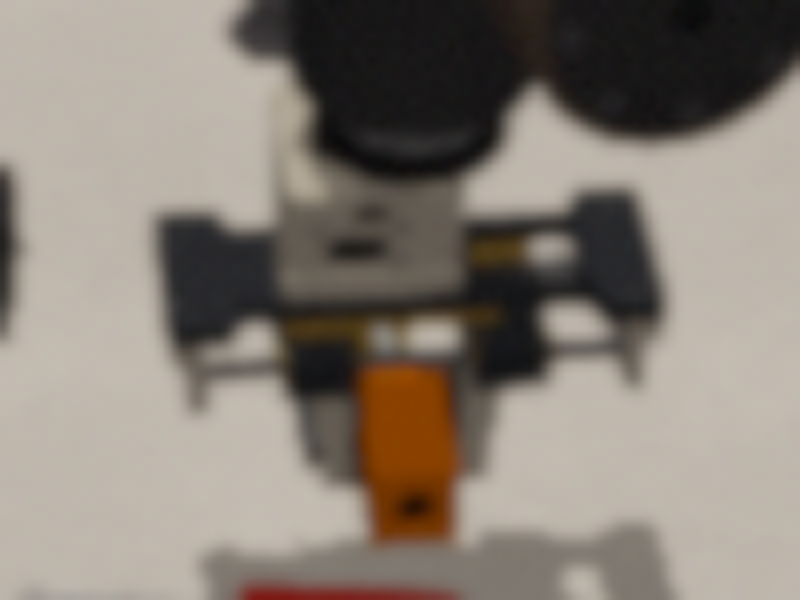

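Aligned: the pin tip at (319,138) faces the opening at (319,191). Advancing gently.

Emit:
arm_command --pt "0 0 0 5 0.3 0 1" --pt "0 0 0 10 0.3 0 1" --pt "0 0 0 14 0.3 0 1" --pt "0 0 0 17 0.3 0 1" --pt "0 0 0 19 0.3 0 1" --pt "0 0 0 20 0.3 0 1" --pt "0 0 0 21 0.3 0 1" --pt "0 0 0 21 0.3 0 1"

```text
clock: 9.55
tcp_pos: [0.46, -0.0708, 0.0476]
tcp_rot: [[0.148, -0.989, 0.0], [-0.989, -0.148, -0.0], [0.0, 0.0, -1.0]]
wrist_force: [-0.2, -0.2, -1.4]
opening: 0.408
```

Emit:
arm_command --pt "0 0 0 0.5 0 0 1" --pt "0 0 0 1 0 0 1" --pt "0 0 0 1.5 0 0 1" --pt "0 0 0 2 0 0 1" --pt "0 0 0 2.5 0 0 1" --pt "0 0 0 3 0 0 1" --pt "0 0 0 3.5 0 0 1" --pt "0 0 0 3.5 0 0 1"

```text
clock: 10.55
tcp_pos: [0.4605, -0.0744, 0.0476]
tcp_rot: [[0.148, -0.989, 0.0], [-0.989, -0.148, -0.0], [0.0, -0.0, -1.0]]
wrist_force: [0.1, -0.3, -1.6]
opening: 0.415
```

No force yet, about 4.5 mm past the tip estimate. I'll keep going in small steps.

Emit:
arm_command --pt "0 0 0 0.5 0 0 1" --pt "0 0 0 1 0 0 1" --pt "0 0 0 1.5 0 0 1" --pt "0 0 0 2 0 0 1" --pt "0 0 0 2.5 0 0 1" --pt "0 0 0 3 0 0 1" --pt "0 0 0 3.5 0 0 1" --pt "0 0 0 3.5 0 0 1"

```text
clock: 11.55
tcp_pos: [0.461, -0.0778, 0.0476]
tcp_rot: [[0.148, -0.989, -0.0], [-0.989, -0.148, 0.0], [-0.0, 0.0, -1.0]]
wrist_force: [0.3, 0.2, -1.3]
opening: 0.407
```

Emit:
arm_command --pt "0 0 0 1 0 0 1" --pt "0 0 0 2 0 0 1" --pt "0 0 0 3 0 0 1" --pt "0 0 0 4 0 0 1" --pt "0 0 0 5 0 0 1" --pt "0 0 0 6 0 0 1" --pt "0 0 0 7 0 0 1" --pt "0 0 0 7 0 0 1"

```text
clock: 12.55
tcp_pos: [0.4621, -0.0848, 0.0476]
tcp_rot: [[0.148, -0.989, 0.0], [-0.989, -0.148, -0.0], [0.0, -0.0, -1.0]]
wrist_force: [0.6, -1.0, -1.4]
opening: 0.405
```

Run:
```python
from h import *
s=ctrl.state();print(s['tcp_pos'],s['wrist_force'],s['ft_torque'],s['opening'])
snap('wrist','w6.png');snap('scene','s6.png')
crop('s6.png',240,150,100,75,'c12.png',8);crop('w6.png',240,40,160,190,'c13.png',3)
```

```text
[ 0.4621 -0.0848  0.0476] [ 0.6129 -1.0394 -1.3964] [ 0.0927  0.0195 -0.01  ] 0.40512815275928615
```

View pics/c12.png

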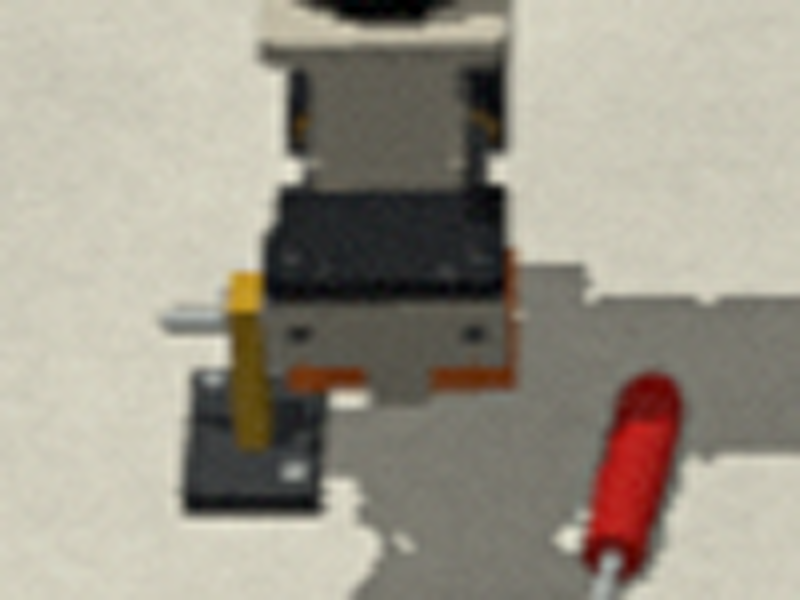

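View pics/c13.png

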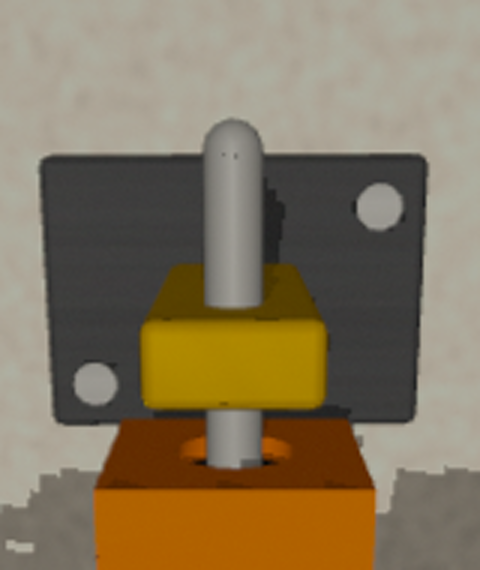

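The pin is about 15 mm inside with no resistance. The face edge is still at row 203 in the wrist view, so the bar hasn't slipped. I'll go 4 mm deeper to be sure, then withdraw.

Emit:
arm_command --pt "0 0 0 0.7 0 0 1" --pt "0 0 0 1.4 0 0 1" --pt "0 0 0 2.1 0 0 1" --pt "0 0 0 2.8 0 0 1" --pt "0 0 0 3.5 0 0 1" --pt "0 0 0 4 0 0 1" --pt "0 0 0 4 0 0 1" --pt "0 0 0 4 0 0 1"

```text
clock: 13.65
tcp_pos: [0.4627, -0.0887, 0.0476]
tcp_rot: [[0.148, -0.989, 0.0], [-0.989, -0.148, -0.0], [0.0, -0.0, -1.0]]
wrist_force: [0.3, -0.3, -1.0]
opening: 0.41
```

Emit:
arm_command --pt "0 0 0 -2 0 0 1" --pt "0 0 0 -6 0 0 1" --pt "0 0 0 -12 0 0 1" --pt "0 0 0 -18 0 0 1" --pt "0 0 0 -24 0 0 1" --pt "0 0 0 -30 0 0 1" --pt "0 0 0 -36 0 0 1" --pt "0 0 0 -40 0 0 1"

```text
clock: 14.65
tcp_pos: [0.4567, -0.0487, 0.0476]
tcp_rot: [[0.148, -0.989, -0.0], [-0.989, -0.148, 0.0], [-0.0, 0.0, -1.0]]
wrist_force: [-0.2, 0.3, -1.4]
opening: 0.407
```

Run:
```python
from h import *
s=ctrl.state();print(s['tcp_pos'],s['wrist_force'],s['opening'],s['joint_positions'])
snap('wrist','w7.png')
```

```text
[ 0.4567 -0.0487  0.0476] [-0.23    0.3305 -1.3661] 0.40657883085650665 [ 0.3246  0.2123 -0.6812 -0.     -0.6773 -0.1759]
```

View pics/w7.png

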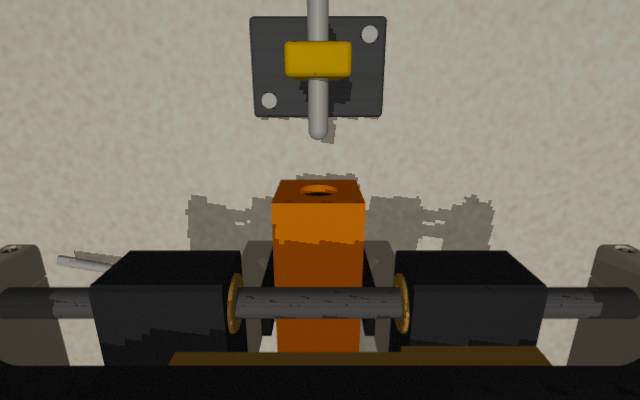

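Off the pin, with the hole end at tool +x (face at (319,191)). Now I'll raise it clear before turning.

Run:
```python
from h import *
go([.52,-.05,.34],down(-81.5))
```

```text
turn [-0.0048  0.0026  0.0174] shift [  10.8369  -62.4099 -292.4125]
```

Emit:
arm_command --pt "0 0 0 0 0 -35 1" --pt "0 0 0 0 0 -75 1" --pt "0 0 0 0 -10 -115 1" --pt "0 0 0 0 -20 -155 1" --pt "0 0 0 5 -35 -195 1" --pt "0 0 0 10 -50 -235 1" --pt "0 0 0 10 -62 -270 1" --pt "0 0 0 10 -62 -292 1"

```text
clock: 15.7
tcp_pos: [0.5204, -0.0498, 0.341]
tcp_rot: [[0.148, -0.989, 0.001], [-0.989, -0.148, 0.0], [-0.0, -0.001, -1.0]]
wrist_force: [0.5, 0.3, -2.2]
opening: 0.409
```

Emit:
arm_command --pt "0 4 0 0 0 0 1" --pt "0 10 0 0 0 0 1" --pt "0 16 0 0 0 0 1" --pt "0 22 0 0 0 0 1" --pt "0 27 0 0 0 0 1" --pt "0 31 0 0 0 0 1" --pt "0 34 0 0 0 0 1" --pt "0 35 0 0 0 0 1"

```text
clock: 16.7
tcp_pos: [0.5193, -0.0495, 0.339]
tcp_rot: [[0.122, -0.989, 0.084], [-0.809, -0.149, -0.568], [0.574, 0.001, -0.819]]
wrist_force: [-0.5, 0.6, -1.6]
opening: 0.408
```

Run:
```python
from h import *
s=ctrl.state();print(s['tcp_pos'],s['tcp_rot'],s['wrist_force'],s['opening'],s['joint_positions'])
snap('scene','s8.png')
```

```text
[ 0.5193 -0.0495  0.339 ] [[ 0.1224 -0.9889  0.0844]
 [-0.8094 -0.1486 -0.5681]
 [ 0.5743  0.0012 -0.8186]] [-0.5004  0.5672 -1.5835] 0.40836978109166705 [ 0.653   0.0637 -0.4681  0.5356 -1.3944 -0.6962]
```

View pics/s8.png

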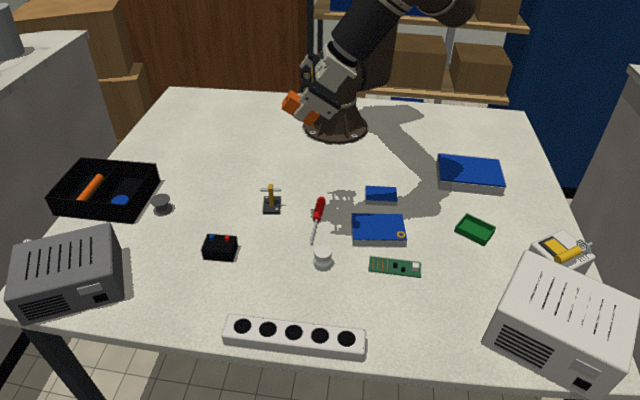

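Tilting as expected, with the hole end rising and nothing nearby. Continuing the remaining 55°.

Emit:
arm_command --pt "0 4 0 0 0 0 1" --pt "0 9 0 0 0 0 1" --pt "0 14 0 0 0 0 1" --pt "0 19 0 0 0 0 1" --pt "0 24 0 0 0 0 1" --pt "0 28 0 0 0 0 1" --pt "0 31 0 0 0 0 1" --pt "0 32 0 0 0 0 1"

```text
clock: 17.75
tcp_pos: [0.5196, -0.0499, 0.3392]
tcp_rot: [[0.058, -0.989, 0.135], [-0.386, -0.147, -0.911], [0.921, 0.001, -0.39]]
wrist_force: [-0.2, -0.2, -1.6]
opening: 0.408
```

Emit:
arm_command --pt "0 3 0 0 0 0 1" --pt "0 7 0 0 0 0 1" --pt "0 11 0 0 0 0 1" --pt "0 15 0 0 0 0 1" --pt "0 19 0 0 0 0 1" --pt "0 22 0 0 0 0 1" --pt "0 23 0 0 0 0 1" --pt "0 23 0 0 0 0 1"

```text
clock: 18.75
tcp_pos: [0.5196, -0.0498, 0.3394]
tcp_rot: [[0.0, -0.989, 0.148], [0.0, -0.148, -0.989], [1.0, 0.0, -0.0]]
wrist_force: [1.1, -0.3, -0.7]
opening: 0.411
```

Emit:
arm_command --pt "0 0 0 0 0 0 1" --pt "0 0 0 0 0 0 1" --pt "0 0 0 0 0 0 1" --pt "0 0 0 0 0 0 1" --pt "0 0 0 0 0 0 1" --pt "0 0 0 0 0 0 1" --pt "0 0 0 0 0 0 1" --pt "0 0 0 0 0 0 1"

```text
clock: 19.75
tcp_pos: [0.5195, -0.0498, 0.3395]
tcp_rot: [[0.0, -0.989, 0.148], [-0.0, -0.148, -0.989], [1.0, 0.0, -0.0]]
wrist_force: [0.7, 0.4, -1.9]
opening: 0.412
```

Run:
```python
from h import *
s=ctrl.state();print(s['clock'],s['tcp_pos'],s['tcp_rot'],s['wrist_force'],s['opening'],s['joint_positions'],s['joint_velocities'])
snap('scene','s9.png');snap('side','d9.png');snap('wrist','w9.png')
x,y=map(int,proj('s9.png',[s['tcp_pos']])[0]);print(x,y);crop('s9.png',x-50,max(0,y-50),110,90,'c14.png',6)
c=np.array(s['tcp_pos'])-.0142*np.array(s['tcp_rot'])[:,2];print(c)
```

```text
19.75 [ 0.5195 -0.0498  0.3395] [[ 0.     -0.989   0.1478]
 [-0.     -0.1478 -0.989 ]
 [ 1.      0.     -0.    ]] [ 0.6894  0.3882 -1.8621] 0.41184066699482735 [ 0.8151  0.4647 -0.8043  0.9264 -1.7557 -1.3309] [-0.0015  0.0003  0.0007 -0.0002 -0.0005  0.0008]
296 112
[ 0.5174 -0.0358  0.3395]
```

View pics/c14.png

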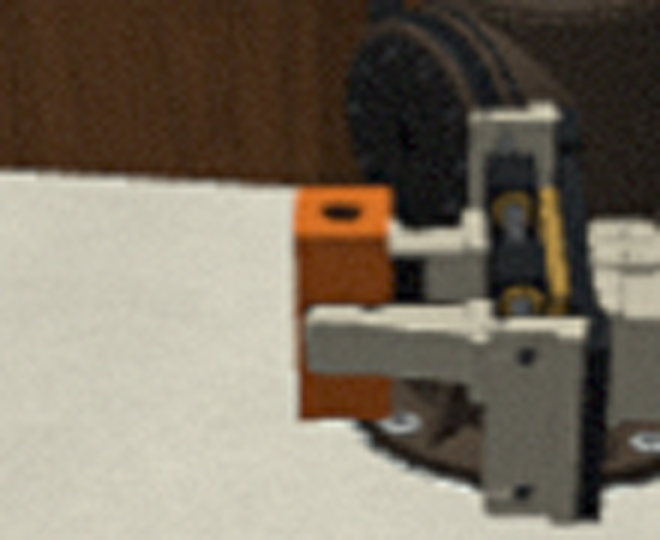

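View pics/d9.png

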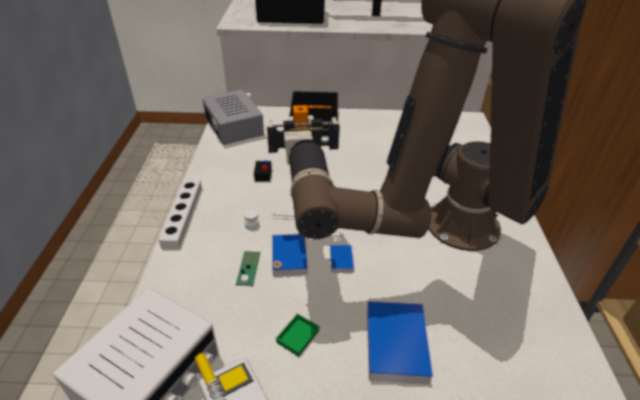

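View pics/w9.png

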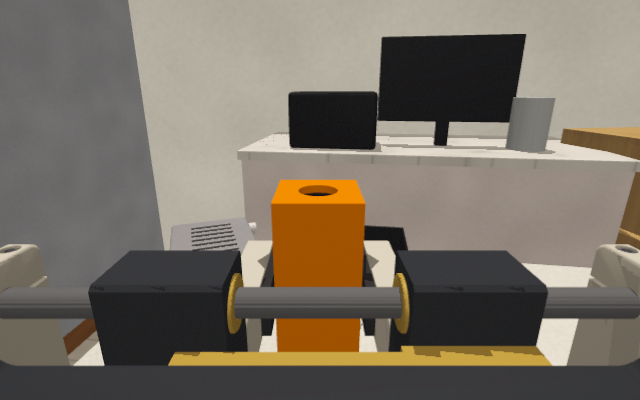

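View pics/s9.png

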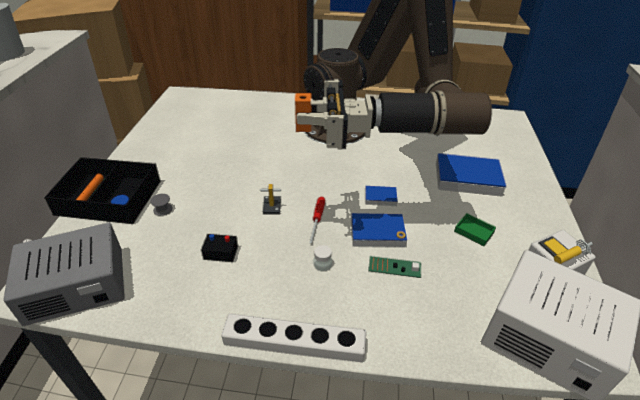

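The spacer stands upright with the opening on top (scene (297,97), wrist (318,190)). It hasn't shifted in the grip, and everything else is where it was. Handing in.

```bash
python3 -c "
from h import *
s=ctrl.state();print(s['clock'],s['tcp_rot'][:,0],s['joint_velocities'])
print(close_job())"
```

```text
19.9 [-0. -0.  1.] [-0.002   0.0006  0.0018 -0.0007 -0.0003 -0.0002]
the job is handed in; nothing more can be done
None
```

The hole was in the first end I tried, and the spacer is now held upright in the gripper with that hole facing straight up. I handed the job in at 19.9 s and got no verdict back.

- **Finding the hole:** I picked the spacer off the middle-sized stand and tried one end on the gauge's left pin. By my position estimate the pin went in about 19 mm. The wrist force stayed within about 1 N of its free reading, far past the 3–4 mm of a plugged end. I didn't try the other end.
- **Turning it upright:** I drew the spacer off the pin, raised it clear and turned it 90° so the hole end pointed up.
- **Final checks:** The tool axis along the spacer is vertical to within the readout. The spacer's middle is about 0.34 m above the bench, and the arm is still. The wrist view shows the spacer sitting in the grip exactly as it did when picked up. In the pictures, the other things on the bench are where they started.

No check failed or disagreed.

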